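Hold the tin bin open by its lever and ease the lid shut

TASK

Press the lever of the larger bin all the way down so that its lid swings fully open, and keep it open for about two seconds so that the packer can take out a tin. Then let the lever up slowly, staying in touch with it, so that the lid comes down shut without slamming. Work the lever only by pressing on it: do not touch the lid, leave the smaller bin shut, and do not move the can, jar or spoon standing around.

Things in the scene. Friction and masses are not known exactly. Their poses are not given: they have to be found in the camera images.
- big_bin: the larger white plastic bin, fixed to the table: 260 mm along its own x, 170 mm along its own y, 120 mm high (126 mm with its shut lid), an open box with 5 mm walls holding round tins. Origin at the centre of its underside. The lid's hinge runs along the rim on its +y side; the lever sticks out of the middle of its -y wall
- big_cover: flat white lid panel of the larger bin, 272 x 180 x 6 mm; its origin lies on the hinge line, in the middle of the bin's +y rim, 124 mm above the table
- big_lid (a joint): opening angle of the larger bin's lid in rad: 0 shut, 1.0 fully open. It is geared to the lever: lid angle = 2 x lever angle. No spring or brake holds it: let go, it falls shut and slams. Coming down faster than 2.6 rad/s (the paddle rising about 120 mm/s) counts as a slam; half of that or less is gentle
- big_lever (a joint): lever of the larger bin in rad: 0 at rest (up), 0.5 pressed fully down against its stop. It turns about a level axis along the bin's x, 18 mm outside the -y wall and 85 mm above the table
- big_paddle: lever arm of the larger bin: a 20 mm wide steel strip with a black rubber paddle at its end, 40 mm (bin's x) by 36 mm, 8 mm thick; origin on the lever's pivot axis
- big_pad (a point): centre of the paddle's upper face, where to press: at rest 111 mm above the table and 195 mm from the bin's centre towards its -y side; the face then slopes up 0.2 rad away from the bin. Pressed fully it is 46 mm lower and within 6 mm of the same place in plan, the face sloping down 0.3 rad. Pressing takes roughly 4 to 10 N at the paddle, and the paddle pushes back up with that force as it is let up
- small_bin: the smaller white plastic bin, fixed to the table: 140 mm along its own x, 120 mm along its own y, 120 mm high (126 mm with its shut lid), an open box with 5 mm walls holding round tins. Origin at the centre of its underside. The lid's hinge runs along the rim on its +y side; the lever sticks out of the middle of its -y wall
- small_cover: flat white lid panel of the smaller bin, 152 x 130 x 6 mm; its origin lies on the hinge line, in the middle of the bin's +y rim, 124 mm above the table
- small_lid (a joint): opening angle of the smaller bin's lid in rad: 0 shut, 1.0 fully open. It is geared to the lever: lid angle = 2 x lever angle. No spring or brake holds it: let go, it falls shut and slams
- small_lever (a joint): lever of the smaller bin in rad: 0 at rest (up), 0.5 pressed fully down against its stop. It turns about a level axis along the bin's x, 18 mm outside the -y wall and 85 mm above the table
- small_paddle: lever arm of the smaller bin: a 20 mm wide steel strip with a black rubber paddle at its end, 40 mm (bin's x) by 36 mm, 8 mm thick; origin on the lever's pivot axis
- small_pad (a point): centre of the paddle's upper face, where to press: at rest 111 mm above the table and 170 mm from the bin's centre towards its -y side; the face then slopes up 0.2 rad away from the bin. Pressed fully it is 46 mm lower and within 6 mm of the same place in plan, the face sloping down 0.3 rad. Not to be pressed in this task
- tin: loose plain metal can, 60 mm across, 75 mm high, standing between the larger bin's wall and the spoon, about 100 mm beyond its lever as seen from the robot; origin at the centre of its underside
- jar: loose glass jar with a white lid, 60 mm across, 85 mm high, standing by the smaller bin's far corner on its lever side; origin at the centre of its underside
- spoon: loose spoon with a wooden handle and steel bowl, 150 mm long, up to 20 mm high, lying on the table beside the larger bin's lever, on its far side as seen from the robot; origin under its middle, its length along its own x, handle end towards the robot

How it is judged (in metres and radians):
On the way, in this order (a step that is already met when the one before it is completed fails the run):
1. the larger bin's lid is held fully open (over 0.85 of 1.0 rad) for 1.5 s, the fingers on its lever (value of joint big_lid above 0.85 rad and contact force between the fingers and big_paddle above 0.3 N), for 1.5 s.
2. the lid is on its way down (0.1 to 0.5 rad), still carried by the fingers on the lever (value of joint big_lid between 0.1 and 0.5 rad and contact force between the fingers and big_paddle above 0.3 N), for 0.1 s.
3. the lid is shut (under 0.04 rad) (value of joint big_lid below 0.04 rad), for 0.2 s.
At the end, for the whole second after the job is handed in: The larger bin's lid is shut (within 0.04 rad) and at rest with its lever back up, the smaller bin's lid is shut, and the can, jar and spoon are within 20 mm of where they stood (value of joint each of big_lid, small_lid below 0.04 rad and value of joint big_lever below 0.03 rad and angular speed of big_cover below 0.1 rad/s and distance of each of tin, jar, spoon from where it was at the start of the episode below 0.02 m); the robot touches nothing.
It fails at once if the larger bin's lid slams: it falls faster than 2.6 rad/s (its edge about 0.45 m/s) (velocity of joint big_lid below -2.6 rad/s).
It fails at once if the robot touches the larger bin's lid (contact force between any of the fingers, the arm and big_cover above 1 N).
It fails at once if the smaller bin is opened (value of joint small_lid above 0.15 rad).
It fails at once if the can, jar or spoon is moved over 20 mm, lifted or knocked over (not (distance of each of tin, jar, spoon from where it was at the start of the episode below 0.02 m) or angle between any of tin, jar's own z axis and vertical above 0.3 rad).
It also fails if it takes over 45 s, if anything falls off the work surface, if the arm or the gripper's body presses on something with over 40 N, if the wrist force passes 120 N, or if a joint passes its speed limit or range.

ROBOT

A 6-joint arm with a two-finger parallel gripper is mounted at the origin on the work surface. World frame = base frame: x ahead of the robot, y to its left, z up, the work surface at z = 0. Lengths are in mm, angles in rad, forces in N, time in s.
With the tool pointing down it reaches from about 350 to 775 mm from the base axis. Payload 5.5 kg.
Tool frame: the origin (TCP) lies midway between the tips of the shut fingers; the grasp point (between the pads) lies 19 mm behind it; z points along the fingers, y is the direction in which the jaws open and shut (so a half turn about z gives the same grasp; the last joint's range is limited). The gripper opens to 85 mm and grips with 20 to 120 N. Pads are 22 mm wide; open, the fingers measure 114 mm over their backs; the gripper's body (76 mm by 85 mm) begins 54 mm behind the grasp point. The pads swing forward as they close: fully open they stand 13 mm farther back than shut.
Start: joints at [-1.412, 0.313, 0.046, 1.304, 0, 1.431], TCP at [169.26, -549.566, 231.323] pointing down, gripper open.
Joint ranges: [-2.76, 2.76], [-0.86, 1.69], [-1.03, 1.26], [-2.2, 2.34], [-1.47, 1.5], [-3.14, 3.14]. Speed limits (rad/s): [2.57, 2.57, 3.14, 3.14, 3.14, 3.14].

INTERFACE

Orientations are given as a unit quaternion [x, y, z, w].
In Python, from station import observe, eyes, ctrl gives the robot as it stands.
- The arm moves only by the shell command python3 -m inch 'ROWS' [FORCE]. ROWS is JSON, a list of rows, each a list of 7 numbers: the finger opening in mm, from 0 to 85.4, then the shift along the tool's x, y, z in mm, then the turn, a rotation vector about the tool's x, y, z in rad. In form: [[grip, tx, ty, tz, rx, ry, rz], ...]. A call has 1 to 8 rows; each row is the pose to reach, as a shift and turn from the pose commanded when the call began, along the tool's axes at that moment; what a row does not reach only later rows make up. A row lasts 1/12 s, in which the tool goes at most 41.7 mm and 7.16 degrees, less where a joint would pass 70% of its speed; a pose out of reach is approached as far as the arm can. A call with a gripper value outside its range is refused whole. The fingers move at their own pace and stop on an object; FORCE is the grip in N (left out, the last holds). Time passes only in rows, so rows that repeat a pose let the fingers close. It gives the time, the measured TCP pose, the force and the opening at its end, in the units of the state.
- observe(): the state, without advancing time (a new reading comes with each control period).
- eyes.capture(name): name is "scene" or "side" or "wrist"; returns (picture, depth): 480x640x3 uint8, red, green, blue; 480x640 float32, mm along the optical axis (not along the pixel's ray), 0 where there is no reading.
- eyes.camera_params(name): a dict with "fx", "fy", "cx", "cy" (pixels), "world_from_camera" (4x4, takes a point from camera to world coordinates). Camera axes: x right, y down, z forward; pixel columns grow to the right and rows downward; lengths in mm; the calibration is good to about 2 mm. A picture is of the moment at which its call begins: read the wrist's pose just before it. camera_params takes no time and is no camera call; for the wrist camera it gives the pose at the moment of the call.
- ctrl.finish_job(): hands the job in, once; it reports no verdict.
The state is a dict: "time": time; "joints": joint angles; "qvel": joint speeds; "joint_torque": joint torques, N m; "tool_pos": TCP position; "eef_rot": TCP orientation; "contact_force": force on the tool from outside, world axes, zero at the start; "wrist_torque": the same for the moment, N m; "opening": finger opening in mm.
Only numpy, scipy, OpenCV 4.12 (cv2) and the standard library are available. Lean on these libraries where they do the work, as an engineer would, in place of code of your own. Each camera call takes 0.05 s, during which the arm holds its last target.

## Working session

There is one attempt and no reset: what is moved stays moved. The work goes in short steps, Python scripts to look and compute and a shell command to move; the robot and the scene stay as the last step left them, time stands still between calls to the robot, and variables do not carry over. Pictures are saved under pics/ and viewed, and the job is handed in when it is done.

```bash
ls; mkdir -p pics
python3 - <<'E'
from station import observe, eyes, ctrl
import cv2
o=observe(); print(o)
for n in ["scene","side","wrist"]:
    p,d=eyes.capture(n); cv2.imwrite(f"pics/{n}0.png",p[:,:,::-1])
    c=eyes.camera_params(n); print(n,c)
    import numpy as np; np.savez(f"pics/{n}0.npz",p=p,d=d,T=c["world_from_camera"],k=[c["fx"],c["fy"],c["cx"],c["cy"]])
E
```

```text
pics
{'time': 0.0, 'joints': array([-1.41161088e+00,  3.14022261e-01,  4.49854658e-02,  1.30361133e+00,
       -1.00504842e-05,  1.43122221e+00]), 'qvel': array([-1.88438694e-04,  4.29980248e-05,  2.56485330e-04, -4.96512611e-04,
       -1.80291426e-03, -2.15982663e-03]), 'joint_torque': array([ 1.26675921e-03, -4.80626822e+01,  2.98532850e+01,  1.93523598e-02,
       -6.89073750e-05, -2.53876173e-07]), 'tool_pos': array([ 169.16254433, -549.01643063,  230.39909749]), 'eef_rot': array([ 9.88863147e-01,  1.48824791e-01, -1.41039325e-05, -9.25807650e-04]), 'contact_force': array([-0.33013843, -0.13195663, -0.43762553]), 'wrist_torque': array([ 0.03066393, -0.01782065, -0.008815  ]), 'opening': 85.58834759158324}
scene {'fx': 551.8152805548212, 'fy': 551.8152805548212, 'cx': 320.70016372999754, 'cy': 244.43882503364114, 'world_from_camera': array([[ 1.85320789e-01,  7.84066311e-01, -5.92364942e-01,
         1.40130430e+03],
       [ 9.82589008e-01, -1.39735660e-01,  1.22445035e-01,
        -1.26932359e+02],
       [ 1.32305211e-02, -6.04742891e-01, -7.96310862e-01,
         1.25305244e+
[... 334 characters left out ...]
7486563e-01, -7.13486803e-01,
         9.04400310e+02],
       [ 2.19790611e-02, -8.49974645e-01, -5.26364916e-01,
         7.50093864e+02],
       [ 0.00000000e+00,  0.00000000e+00,  0.00000000e+00,
         1.00000000e+00]])}
wrist {'fx': 392.40999460687965, 'fy': 392.40999460687965, 'cx': 316.0340334676867, 'cy': 239.60030417816137, 'world_from_camera': array([[ 2.93758980e-01, -9.09000672e-01, -2.95674552e-01,
         2.45126806e+02],
       [-9.55879229e-01, -2.79594823e-01, -9.01201171e-02,
        -5.24914997e+02],
       [-7.49827015e-04,  3.09102757e-01, -9.51028351e-01,
         3.73723868e+02],
       [ 0.00000000e+00,  0.00000000e+00,  0.00000000e+00,
         1.00000000e+00]])}
```

View pics/scene0.png

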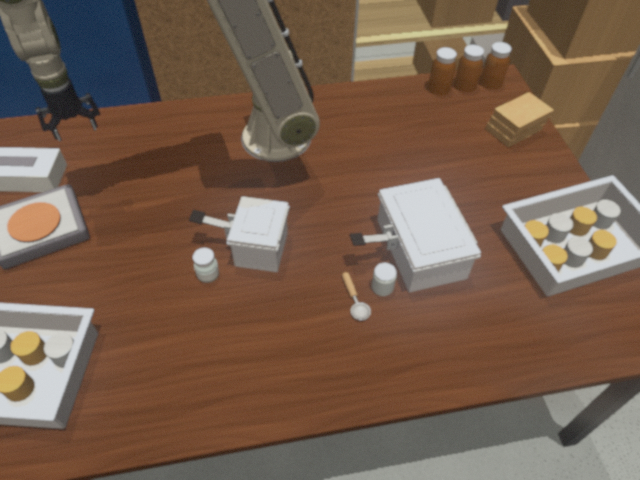

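View pics/side0.png

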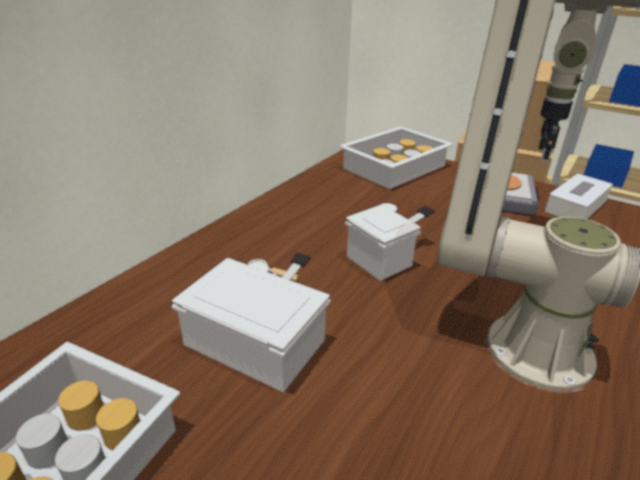

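The scene view shows the larger bin at about (428, 235) with its black paddle at (358, 240). The can is at (384, 280) and the spoon at (357, 297). The smaller bin is at (259, 233) with its paddle at (197, 217), and the jar is at (205, 264). In the side view the big paddle is at (301, 260).

```bash
cat > h.py <<'E'
import numpy as np, cv2
def load(n): 
    z=np.load(f"pics/{n}.npz"); return z["p"],z["d"],z["T"],z["k"]
def ray(uv,T,k):
    d=T[:3,:3]@np.array([(uv[0]-k[2])/k[0],(uv[1]-k[3])/k[1],1.]); return T[:3,3],d
def onz(uv,T,k,z):
    o,d=ray(uv,T,k); return o+d*(z-o[2])/d[2]
def cloud(d,T,k):
    v,u=np.mgrid[:480,:640]; P=np.stack([(u-k[2])/k[0]*d,(v-k[3])/k[1]*d,d],-1)
    return P@T[:3,:3].T+T[:3,3]
def tri(a,b):
    (o1,d1),(o2,d2)=a,b; A=np.stack([d1,-d2],1); s=np.linalg.lstsq(A,o2-o1,rcond=None)[0]
    p,q=o1+d1*s[0],o2+d2*s[1]; return (p+q)/2,np.linalg.norm(p-q)
E
python3 - <<'E'
from h import *
rays=[]
for n,box in [("scene0",(340,225,380,255)),("side0",(285,245,320,275))]:
    p,d,T,k=load(n); x0,y0,x1,y1=box
    m=np.zeros((480,640),bool); m[y0:y1,x0:x1]=(p[y0:y1,x0:x1].max(-1)<60)&((p[y0:y1,x0:x1].max(-1).astype(int)-p[y0:y1,x0:x1].min(-1))<20)
    v,u=np.nonzero(m); c=(u.mean(),v.mean()); C=cloud(d,T,k)
    print(n,len(u),c,"ray z111",onz(c,T,k,108).round(1),"depth med",np.median(C[m&(d>0)],0).round(1))
    rays.append(ray(c,T,k))
    # lid top
    C2=C.copy(); w=(p.min(-1)>170)&(d>0)&(abs(C[...,2]-127)<8)
    l,nn=cv2.connectedComponents(w.astype(np.uint8)); 
    for i in range(1,l):
        mm=nn==i
        if mm.sum()>300:
            xy=C[mm][:,:2].astype(np.float32); r=cv2.minAreaRect(xy); print("lid",mm.sum(),C[mm].mean(0).round(1),[np.round(q,2) for q in r])
    # tall objects
    for nm,b in [("tin/spoon",None)]: pass
print(tri(*rays))
p,d,T,k=load("scene0"); C=cloud(d,T,k)
for nm,(x0,y0,x1,y1) in dict(tin=(368,260,400,300),jar=(190,245,222,285),spoon=(340,270,375,322)).items():
    s=C[y0:y1,x0:x1].reshape(-1,3); 
    if nm=="spoon": 
        s=s[(s[:,2]>4)&(s[:,2]<30)]
    else: s=s[s[:,2]>60]
    print(nm,len(s),s.mean(0).round(1),s.min(0).round(1),s.max(0).round(1))
E
```

```text
scene0 0 (np.float64(nan), np.float64(nan)) ray z111 [nan nan nan] depth med [nan nan nan]
lid 5268 [542.4 341.2 129.2] [array([532.25, 343.33]), array([276.99, 186.04]), np.float64(5.02)]
lid 2178 [ 460.3 -102.   128.4] [array([ 456.25, -101.64]), array([135.42, 157.17]), np.float64(69.99)]
side0 113 (np.float64(300.6194690265487), np.float64(259.1946902654867)) ray z111 [545.6 146.7 108. ] depth med [543.1 149.7 110. ]
lid 1401 [452.3 -95.2 128.2] [array([455.63, -99.48]), array([136.74, 155.94]), np.float64(69.55)]
lid 7457 [520.6 351.2 128.4] [array([531.13, 343.8 ]), array([273.5 , 187.41]), np.float64(4.62)]
 ** On entry to DLASCL parameter number  4 had an illegal value
 ** On entry to DLASCL parameter number  4 had an illegal value
 ** On entry to DLASCL parameter number  4 had an illegal value
 ** On entry to DLASCL parameter number  4 had an illegal value
 ** On entry to DLASCL parameter number  5 had an illegal value
 ** On entry to DLASCL parameter number  4 had an illegal value<stdin>:6: RuntimeWarning: Mean of empty slice.
  ret = ret.dtype.type(ret / rcount)
  return _methods._mean(a, axis=axis, dtype=dtype,
  ret = um.true_divide(
Traceback (most recent call last):
  File "h.py", line 12, in tri
    (o1,d1),(o2,d2)=a,b; A=np.stack([d1,-d2],1); s=np.linalg.lstsq(A,o2-o1,rcond=None)[0]
                                                   ~~~~~~~~~~~~~~~^^^^^^^^^^^^^^^^^^^^
numpy.linalg.LinAlgError: SVD did not converge in Linear Least Squares
```

Run:
```python
from h import *
rays=[]
for n,box in [("scene0",(345,228,372,250)),("side0",(285,245,320,275))]:
    p,d,T,k=load(n); x0,y0,x1,y1=box; q=p[y0:y1,x0:x1].astype(int)
    m=np.zeros((480,640),bool); m[y0:y1,x0:x1]=(q[...,0]-q[...,2]<22)&(q.max(-1)<100)
    v,u=np.nonzero(m); c=(u.mean(),v.mean()); C=cloud(d,T,k)
    print(n,len(u),c,"ray z109",onz(c,T,k,109).round(1),"depth med",np.median(C[m&(d>0)],0).round(1))
    rays.append(ray(c,T,k))
print(tri(*rays))
p,d,T,k=load("scene0"); C=cloud(d,T,k)
for nm,(x0,y0,x1,y1) in dict(tin=(368,262,398,300),jar=(190,245,222,285),spoon=(340,270,372,322)).items():
    s=C[y0:y1,x0:x1].reshape(-1,3); 
    s=s[(s[:,2]>4)&(s[:,2]<30)] if nm=="spoon" else s[(s[:,2]>60)&(s[:,2]<95)]
    print(nm,len(s),s.mean(0).round(1),s.min(0).round(1),s.max(0).round(1))
t=np.radians(4.8); c=np.array([531.7,343.5])  # lid rect centre
for cc,a,L,yh in [(c,t,195,0)]:
    ax=np.array([np.cos(a),np.sin(a)]); ay=np.array([-np.sin(a),np.cos(a)])
    print("lid 4 edges -y", c-ay*93, "pad by bin ~", c-ay*(195+2))
```

```text
scene0 121 (np.float64(357.11570247933884), np.float64(239.02479338842974)) ray z109 [549.5 146.4 109. ] depth med [551.4 145.7 111.7]
side0 146 (np.float64(300.0821917808219), np.float64(259.1849315068493)) ray z109 [545.8 148.6 109. ] depth med [544.5 150.1 110. ]
(array([547.68148449, 146.68383081, 106.99805597]), np.float64(0.7589300907950125))
tin 390 [645.1 199.1  73.4] [611.3 170.3  60.2] [671.8 228.2  84.4]
jar 377 [ 520.9 -256.6   80.9] [ 488.5 -283.9   60.1] [ 544.7 -230.8   91.5]
spoon 562 [664.2 120.9  11.3] [569.7  70.9   4. ] [736.  182.4  26.6]
lid 4 edges -y [539.48203943 250.82616409] pad by bin ~ [548.18453514 147.19090673]
```

```bash
cat > plan.py <<'E'
import sys, numpy as np
from scipy.spatial.transform import Rotation as R
from station import observe
o=observe(); t=np.array([float(a) for a in sys.argv[1:4]]); yaw=float(sys.argv[4])
r=R.from_quat(o["eef_rot"]); goal=R.from_matrix(np.array([[np.cos(yaw),np.sin(yaw),0],[np.sin(yaw),-np.cos(yaw),0],[0,0,-1]]))
print("pos",o["tool_pos"].round(1),"t",round(o["time"],2),"F",o["contact_force"].round(1),"op",round(o["opening"],1),"j",o["joints"].round(2))
print("shift(tool)",r.inv().apply(t-o["tool_pos"]).round(1),"turn",(r.inv()*goal).as_rotvec().round(4))
E
python3 plan.py 548 147 231 3.2256
```

```text
pos [ 169.2 -549.1  230.6] t 0.15 F [-1.2  0.4 -0. ] op 85.4 j [-1.41  0.31  0.05  1.3   0.    1.43]
shift(tool) [ 5.669e+02 -5.538e+02  5.000e-01] turn [ 1.0000e-04 -2.0000e-03 -2.9268e+00]
```

```bash
python3 -m inch '[[0,23.5,-23,0,0,0,-0.12],[0,47,-46,0,0,0,-0.24],[0,70.5,-69,0,0,0,-0.36],[0,94,-92,0,0,0,-0.48],[0,117.5,-115,0,0,0,-0.6],[0,141,-138,0,0,0,-0.72],[0,164.5,-161,0,0,0,-0.84],[0,188,-184,0,0,0,-0.96]]' 40; python3 plan.py 548 147 231 3.2256
```

```text
time: 0.82
tool_pos: [295.1, -316.7, 231.1]
eef_rot: [0.807, 0.591, 0.0, -0.0]
contact_force: [0.1, 0.5, 0.5]
opening: 0.3
pos [ 295.1 -316.7  231.1] t 0.82 F [0.1 0.5 0.5] op 0.3 j [-1.01  0.04 -0.29  1.24  0.    0.87]
shift(tool) [5.184e+02 1.012e+02 2.000e-01] turn [ 1.0000e-04 -2.0000e-04 -1.9613e+00]
```

```bash
python3 -m inch '[[0,32.4,6.3,0,0,0,-0.122],[0,64.8,12.6,0,0,0,-0.244],[0,97.2,18.9,0,0,0,-0.366],[0,129.6,25.2,0,0,0,-0.488],[0,162,31.5,0,0,0,-0.61],[0,194.4,37.8,0,0,0,-0.732],[0,226.8,44.1,0,0,0,-0.854],[0,259.2,50.4,0,0,0,-0.976]]' 40; python3 plan.py 548 147 231 3.2256
```

```text
time: 1.48
tool_pos: [422.6, -85.5, 231.3]
eef_rot: [0.435, 0.9, -0.0, 0.0]
contact_force: [0.4, 0.4, 0.1]
opening: -0.0
pos [422.6 -85.5 231.3] t 1.48 F [0.4 0.4 0.1] op -0.0 j [-0.39  0.03 -0.29  1.24 -0.    0.51]
shift(tool) [1.044e+02 2.427e+02 2.000e-01] turn [-1.000e-04  1.000e-04 -9.847e-01]
```

```bash
echo
python3 -m inch '[[0,13,30.3,0,0,0,-0.123],[0,26,60.6,0,0,0,-0.246],[0,39,91,0,0,0,-0.369],[0,52,121.3,0,0,0,-0.492],[0,65,151.6,0,0,0,-0.615],[0,78,182,0,0,0,-0.738],[0,91,212.3,0,0,0,-0.861],[0,104.4,242.7,0,0,0,-0.984]]' 40; python3 plan.py 548 147 231 3.2256
python3 - <<'E'
from station import observe, eyes
import numpy as np,cv2
c=eyes.camera_params("wrist"); p,d=eyes.capture("wrist"); cv2.imwrite("pics/wrist1.png",p[:,:,::-1])
np.savez("pics/wrist1.npz",p=p,d=d,T=c["world_from_camera"],k=[c["fx"],c["fy"],c["cx"],c["cy"]])
E
```

```text
time: 2.15
tool_pos: [549.4, 146.3, 230.9]
eef_rot: [-0.042, 0.999, -0.0, -0.0]
contact_force: [1.2, 0.0, -0.4]
opening: 0.3
pos [549.4 146.3 230.9] t 2.15 F [ 1.2  0.  -0.4] op 0.3 j [ 0.12  0.3   0.03  1.3  -0.    0.04]
shift(tool) [ 1.4  0.8 -0.1] turn [-0.0002 -0.0005 -0.0004]
```

View pics/wrist1.png

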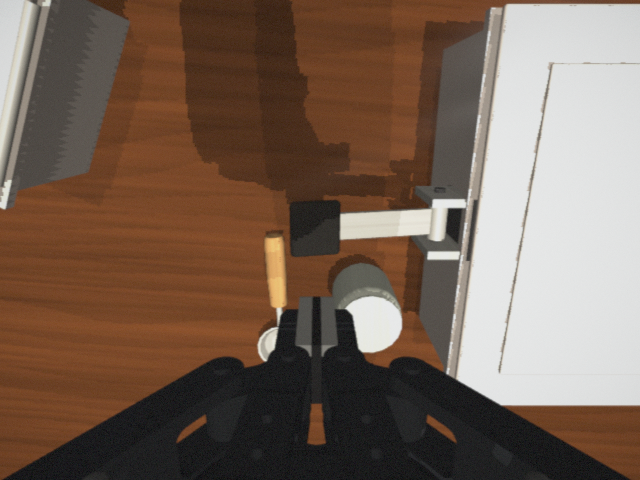

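The wrist view shows the black paddle centred near (315, 228). The shut fingertips are at (317, 300), in line with the strip's length. The can is at (370, 310) and the spoon lies beyond.

Run:
```python
from h import *
p,d,T,k=load("wrist1"); C=cloud(d,T,k)
x0,y0,x1,y1=280,190,345,265; m=np.zeros((480,640),bool); m[y0:y1,x0:x1]=p[y0:y1,x0:x1].max(-1)<60
m&=(C[...,2]>95)&(C[...,2]<125)
v,u=np.nonzero(m); r=cv2.minAreaRect(np.c_[u,v].astype(np.float32)); print(r, onz(r[0],T,k,111).round(1), C[m].mean(0).round(1))
q=cv2.minAreaRect(C[m][:,:2].astype(np.float32)); print(q, C[m][:,2].min(),C[m][:,2].max())
print(np.polyfit(C[m][:,1],C[m][:,2],1))
```

```text
((314.5, 228.0), (56.0, 49.0), 90.0) [547.3 145.8 111. ] [546.9 145.7 111.3]
((547.8351440429688, 145.74734497070312), (39.591121673583984, 34.333946228027344), 4.337179183959961) 104.79491159236215 115.73987397609238
[ -0.18131155 137.67202262]
```

```bash
python3 -m inch '[[0,1,0,25,0,0,0],[0,2,0,50,0,0,0],[0,2,0,75,0,0,0],[0,2,0,95,0,0,0],[0,2,0,105,0,0,0],[0,2,0,110,0,0,0],[0,2,0,110,0,0,0]]' 40; python3 plan.py 547.4 146.2 111 3.2256
```

```text
time: 2.78
tool_pos: [546.5, 144.2, 120.4]
eef_rot: [-0.038, 0.999, -0.0, -0.001]
contact_force: [-0.7, -0.5, 0.5]
opening: 0.2
pos [546.5 144.2 120.4] t 2.78 F [-0.7 -0.5  0.5] op 0.2 j [ 0.12  0.35 -0.18  1.04 -0.    0.04]
shift(tool) [-1.1  1.9  9.4] turn [-0.0002 -0.0019 -0.0072]
```

```bash
python3 -m inch '[[0,0,0,3,0,0,0],[0,0,0,6,0,0,0],[0,0,0,9,0,0,0],[0,0,0,12,0,0,0],[0,0,0,15,0,0,0]]' 40; python3 plan.py 547.4 146.2 65 3.2256
```

```text
time: 3.2
tool_pos: [548.1, 144.0, 107.3]
eef_rot: [-0.038, 0.999, -0.001, 0.001]
contact_force: [0.2, -2.5, 5.5]
opening: 0.0
pos [548.1 144.  107.3] t 3.2 F [ 0.2 -2.5  5.5] op 0.0 j [ 0.12  0.36 -0.2   1.01 -0.    0.04]
shift(tool) [ 0.6  2.3 42.3] turn [-0.0013  0.0025 -0.0072]
```

```bash
python3 -m inch '[[0,0,0,4,0,0,0],[0,0,0,8,0,0,0],[0,0,0,12,0,0,0],[0,0,0,16,0,0,0],[0,0,0,20,0,0,0],[0,0,0,24,0,0,0],[0,0,0,28,0,0,0],[0,0,0,31,0,0,0]]' 40; python3 plan.py 547.4 146.2 65 3.2256
```

```text
time: 3.87
tool_pos: [547.4, 144.8, 74.7]
eef_rot: [-0.039, 0.999, 0.0, 0.0]
contact_force: [1.3, -1.1, 3.4]
opening: -0.2
pos [547.4 144.8  74.7] t 3.87 F [ 1.3 -1.1  3.4] op -0.2 j [ 0.12  0.39 -0.24  0.94  0.    0.04]
shift(tool) [-0.1  1.4  9.7] turn [ 0.0007  0.0004 -0.0068]
```

```bash
python3 -m inch '[[0,0,0,1.5,0,0,0],[0,0,0,3,0,0,0],[0,0,0,4.5,0,0,0],[0,0,0,6,0,0,0]]' 40; python3 plan.py 547.4 146.2 65 3.2256
python3 - <<'E'
from station import observe, eyes
import numpy as np,cv2
for n in ["side"]:
    p,d=eyes.capture(n); cv2.imwrite(f"pics/{n}2.png",p[:,:,::-1])
    c=eyes.camera_params(n)
    np.savez(f"pics/{n}2.npz",p=p,d=d,T=c["world_from_camera"],k=[c["fx"],c["fy"],c["cx"],c["cy"]])
E
```

```text
time: 4.2
tool_pos: [546.9, 145.2, 69.1]
eef_rot: [-0.039, 0.999, 0.001, -0.0]
contact_force: [1.9, 1.6, 2.5]
opening: -0.4
pos [546.9 145.2  69.1] t 4.2 F [1.9 1.6 2.5] op -0.4 j [ 0.12  0.4  -0.25  0.93  0.    0.04]
shift(tool) [-0.6  1.   4.1] turn [ 0.0012 -0.0003 -0.0062]
```

View pics/side2.png

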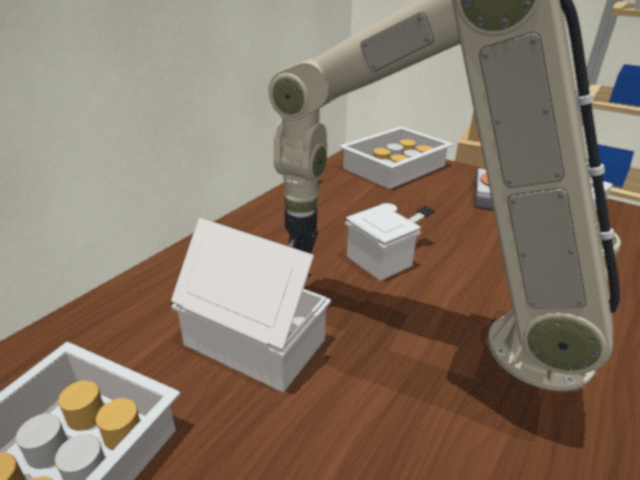

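The side view shows the big lid wide open, with its edge from (200, 222) to (310, 258). The small lid is still shut. I'll press on to the stop.

```bash
python3 -m inch '[[0,0,0,1,0,0,0],[0,0,0,2,0,0,0],[0,0,0,3,0,0,0]]' 40; python3 plan.py 547.4 146.2 65 3.2256
python3 - <<'E'
from h import *
p,d,T,k=load("side2"); C=cloud(d,T,k)
m=np.zeros((480,640),bool); m[250:320,215:275]=True; m&=(p.min(-1)>150)&(d>0)
P=C[m]; c=P.mean(0); n=np.linalg.svd(P-c,full_matrices=False)[2][2]; print(c.round(1), np.arccos(abs(n[2])))
E
```

```text
time: 4.5
tool_pos: [546.5, 144.6, 66.0]
eef_rot: [-0.039, 0.999, 0.0, -0.001]
contact_force: [-0.1, 0.7, 2.3]
opening: 0.0
pos [546.5 144.6  66. ] t 4.5 F [-0.1  0.7  2.3] op 0.0 j [ 0.12  0.4  -0.25  0.92  0.    0.04]
shift(tool) [-1.   1.5  1. ] turn [ 0.0002 -0.0011 -0.0065]
[507.8 382.9 196.3] 0.9283672363611213
```

```bash
python3 -m inch '[[0,0,0,1,0,0,0],[0,0,0,2,0,0,0],[0,0,0,2,0,0,0]]' 40; python3 plan.py 547.4 146.2 65 3.2256
```

```text
time: 4.75
tool_pos: [546.6, 144.7, 65.1]
eef_rot: [-0.039, 0.999, 0.0, -0.0]
contact_force: [-3.5, 1.0, 10.0]
opening: -0.1
pos [546.6 144.7  65.1] t 4.75 F [-3.5  1.  10. ] op -0.1 j [ 0.12  0.4  -0.26  0.92  0.    0.04]
shift(tool) [-0.9  1.5  0.1] turn [ 0.0003 -0.0004 -0.0065]
```

Force rose to 10 N at z = 65, so the lever is at its stop. Holding for about two seconds.

```bash
for i in 1 2 3; do python3 -m inch '[[0,0,0,0,0,0,0],[0,0,0,0,0,0,0],[0,0,0,0,0,0,0],[0,0,0,0,0,0,0],[0,0,0,0,0,0,0],[0,0,0,0,0,0,0],[0,0,0,0,0,0,0],[0,0,0,0,0,0,0]]' 40 | grep -E "time|force|tool_pos"; done
python3 - <<'E'
from station import observe, eyes
import numpy as np,cv2
from h import *
n="side"; p,d=eyes.capture(n); cv2.imwrite(f"pics/{n}3.png",p[:,:,::-1])
c=eyes.camera_params(n); T=c["world_from_camera"]; k=[c["fx"],c["fy"],c["cx"],c["cy"]]
C=cloud(d,T,k); m=np.zeros((480,640),bool); m[250:320,215:275]=True; m&=(p.min(-1)>150)&(d>0)
P=C[m]; c=P.mean(0); nn=np.linalg.svd(P-c,full_matrices=False)[2][2]; print(np.arccos(abs(nn[2])))
E
```

```text
time: 5.42
tool_pos: [546.6, 144.6, 65.1]
contact_force: [-2.2, -0.1, 9.9]
time: 6.08
tool_pos: [546.6, 144.7, 65.1]
contact_force: [-1.6, 1.2, 10.2]
time: 6.75
tool_pos: [546.6, 144.6, 65.1]
contact_force: [-3.2, 0.5, 9.4]
1.0075029254691545
```

The lid measures 1.0 rad and was held for 2 s at about 10 N. Now I'll let it up slowly, at 18 mm/s or less.

```bash
python3 -m inch '[[0,0,0,-1,0,0,0],[0,0,0,-2,0,0,0],[0,0,0,-3.5,0,0,0],[0,0,0,-5,0,0,0],[0,0,0,-6.5,0,0,0],[0,0,0,-8,0,0,0],[0,0,0,-9.5,0,0,0],[0,0,0,-11,0,0,0]]' 40; for i in 1 ; do python3 -m inch '[[0,0,0,-1.5,0,0,0],[0,0,0,-3,0,0,0],[0,0,0,-4.5,0,0,0],[0,0,0,-6,0,0,0],[0,0,0,-7.5,0,0,0],[0,0,0,-9,0,0,0],[0,0,0,-10.5,0,0,0],[0,0,0,-12,0,0,0]]' 40; done
```

```text
time: 7.47
tool_pos: [547.1, 144.1, 75.3]
eef_rot: [-0.038, 0.999, -0.0, -0.0]
contact_force: [-1.1, -2.9, 2.9]
opening: -0.1
time: 8.13
tool_pos: [547.3, 144.4, 87.5]
eef_rot: [-0.039, 0.999, -0.0, 0.0]
contact_force: [-0.6, -3.5, 3.1]
opening: 0.2
```

```bash
for i in 1 2; do python3 -m inch '[[0,0,0,-1.25,0,0,0],[0,0,0,-2.5,0,0,0],[0,0,0,-3.75,0,0,0],[0,0,0,-5,0,0,0],[0,0,0,-6.25,0,0,0],[0,0,0,-7.5,0,0,0],[0,0,0,-8.75,0,0,0],[0,0,0,-10,0,0,0]]' 40 | grep -E "time|force|pos"; done
```

```text
time: 8.8
tool_pos: [547.2, 145.1, 97.4]
contact_force: [0.9, 1.0, 2.4]
time: 9.47
tool_pos: [546.9, 144.5, 107.3]
contact_force: [-0.2, 3.2, 3.3]
```

```bash
python3 -m inch '[[0,0,0,-0.8,0,0,0],[0,0,0,-1.6,0,0,0],[0,0,0,-2.4,0,0,0],[0,0,0,-3.2,0,0,0],[0,0,0,-4,0,0,0],[0,0,0,-4.8,0,0,0],[0,0,0,-5.6,0,0,0],[0,0,0,-6.4,0,0,0]]' 40 | grep -E "time|force|pos"; python3 -m inch '[[0,0,0,-0.8,0,0,0],[0,0,0,-1.6,0,0,0],[0,0,0,-2.4,0,0,0],[0,0,0,-3.2,0,0,0],[0,0,0,-4,0,0,0],[0,0,0,-4.8,0,0,0],[0,0,0,-5.6,0,0,0],[0,0,0,-6.4,0,0,0]]' 40 | grep -E "time|force|pos"
```

```text
time: 10.13
tool_pos: [546.8, 143.7, 113.3]
contact_force: [0.1, -0.7, 1.0]
time: 10.8
tool_pos: [547.1, 144.4, 120.2]
contact_force: [0.8, -0.6, 0.5]
```

Contact is released and the force is at the noise level. I'll retreat straight up and check everything.

```bash
python3 -m inch '[[0,0,0,-10,0,0,0],[0,0,0,-30,0,0,0],[0,0,0,-60,0,0,0],[0,0,0,-90,0,0,0],[0,0,0,-110,0,0,0],[0,0,0,-120,0,0,0],[0,0,0,-120,0,0,0],[0,0,0,-120,0,0,0]]' 40 | grep -E "time|force|pos"
python3 - <<'E'
from station import observe, eyes
from h import *
for n in ["scene","side"]:
    p,d=eyes.capture(n); cv2.imwrite(f"pics/{n}4.png",p[:,:,::-1]); c=eyes.camera_params(n)
    T=c["world_from_camera"]; k=[c["fx"],c["fy"],c["cx"],c["cy"]]; C=cloud(d,T,k)
    b=(np.s_[260:320],np.s_[215:275]) if n=="side" else (np.s_[195:260],np.s_[405:455])
    P=C[b].reshape(-1,3); cc=P.mean(0); nn=np.linalg.svd(P-cc,full_matrices=False)[2][2]; print(n,"lid angle",np.arccos(abs(nn[2])).round(3),cc.round(1))
    p0=load(n+"0")[0]; df=abs(p.astype(int)-p0).max(-1)
    if n=="scene":
        for nm,(x0,y0,x1,y1) in dict(tin=(368,262,398,300),jar=(190,245,222,285),spoon=(340,270,372,322),small=(225,195,292,272)).items(): print(nm,"mean diff",df[y0:y1,x0:x1].mean().round(2))
E
```

```text
time: 11.47
tool_pos: [547.2, 144.5, 240.0]
contact_force: [0.0, -0.8, -0.4]
scene lid angle 1.275 [560.5 337.  133.5]
tin mean diff 6.74
jar mean diff 2.44
spoon mean diff 7.23
small mean diff 3.68
side lid angle 0.438 [566.9 322.3 121.8]
```

View pics/scene4.png

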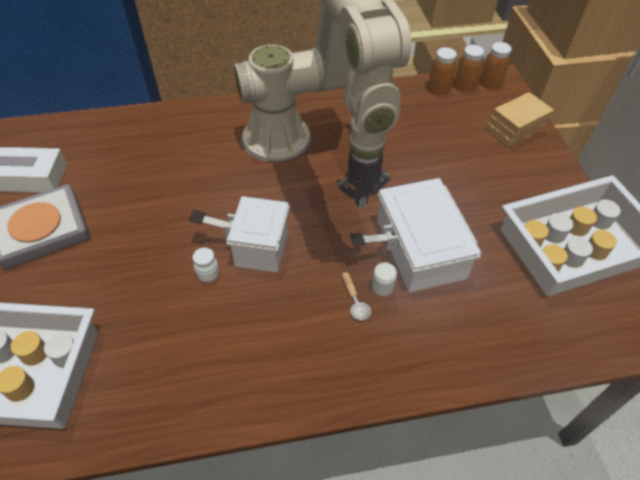

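View pics/side4.png

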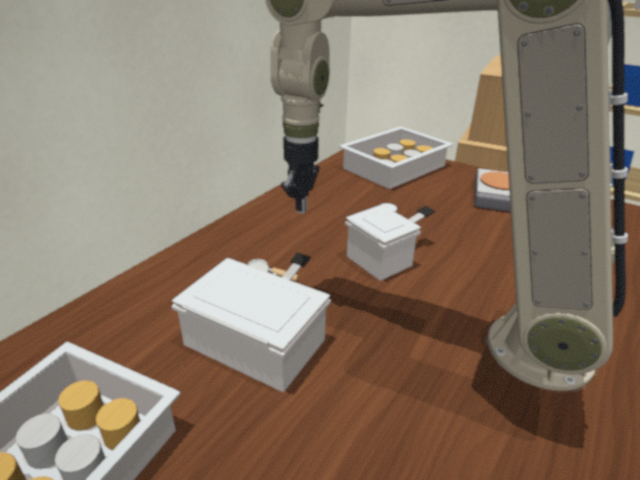

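Both views look as they did at the start: the lid is shut at (428, 232) and the paddle is up at (358, 240). The can, jar and spoon are where they stood. The plane fits above are wrong because the patch included pixels off the lid, so I'll redo them with a height filter.

Run:
```python
from station import observe, eyes
from h import *
p,d=eyes.capture("scene"); c=eyes.camera_params("scene"); k=[c["fx"],c["fy"],c["cx"],c["cy"]]
for tag,dd,pp in (("start",load("scene0")[1],load("scene0")[0]),("now",d,p)):
    C=cloud(dd,c["world_from_camera"],k)
    for nm,(x0,y0,x1,y1) in dict(biglid=(385,180,480,265),smalllid=(228,198,290,245)).items():
        m=np.zeros((480,640),bool); m[y0:y1,x0:x1]=True; m&=(dd>0)&(pp.min(-1)>170)&(C[...,2]>110)&(C[...,2]<320)
        P=C[m]; A=np.c_[P[:,:2]-P[:,:2].mean(0),np.ones(len(P))]; s=np.linalg.lstsq(A,P[:,2],rcond=None)[0]; print(tag,nm,len(P),"tilt",np.hypot(*s[:2]).round(3),"z",s[2].round(1),P[:,2].max().round(1))
    for nm,(x0,y0,x1,y1) in dict(tin=(368,262,398,300),jar=(190,245,222,285),spoon=(340,270,372,322)).items():
        s=C[y0:y1,x0:x1].reshape(-1,3); s=s[(s[:,2]>6)&(s[:,2]<30)] if nm=="spoon" else s[(s[:,2]>60)&(s[:,2]<95)]
        print(tag,nm,np.median(s,0).round(1))
```

```text
start biglid 5361 tilt 0.002 z 129.4 138.7
start smalllid 2202 tilt 0.004 z 128.5 138.2
start tin [646.4 198.8  74.7]
start jar [ 522.7 -256.4   83.8]
start spoon [661.8 116.1  14.2]
now biglid 5360 tilt 0.002 z 129.3 139.3
now smalllid 2206 tilt 0.001 z 128.5 137.8
now tin [645.8 199.2  75.1]
now jar [ 523.3 -256.9   84.3]
now spoon [661.4 115.8  13.6]
```

```bash
python3 -c "
from station import ctrl
print(ctrl.finish_job())"
```

```text
the job is handed in; nothing more can be done
None
```

I opened the larger bin by pressing its lever down to the stop, and let the lever back up until the lid was shut. I handed the job in at about 12 s; the hand-in gives no verdict.

- **Open and hold:** I pressed with shut fingers until the force rose to about 10 N at a fingertip height of 65 mm. I held there for just over 2 s, and the side camera measured the lid at about 1.0 rad.
- **Letting up:** I raised the lever at 18 mm/s or less. The force read at each stop on the way up was about 2.4 to 4.6 N. It was down to about 1 N at 113 mm, where the paddle reached rest. I then backed straight up to 240 mm.
- **Last checks:** Both lids lie level, tilted 0.002 rad (larger bin) and 0.001 rad (smaller bin), the same as at the start within noise. The can, jar and spoon are within 1 mm of their starting positions, and the measured tool force is at noise level.
- **Disagreement:** My first lid-angle check after backing off gave wrong values (1.275 and 0.438 rad) because the image patch included pixels off the lid. A height-filtered refit on the scene camera and the pictures from both cameras show the lid shut.

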